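# Wake the face-up phone in its test nest with a light touch

## Task

Two phones lie in sprung test nests. Wake the one that lies face up: with closed fingertips touch the middle of its screen from above, so lightly that its sprung seat gives a few millimetres but never goes down to its stop, keep the touch for a good second, then withdraw so that the seat comes up again. Do not pick the phone up or shift it, do not touch the face-down phone or its nest, and leave everything else on the bench as it lies.

Things in the scene. Friction and masses are not known exactly. Their poses are not given: they have to be found in the camera images.
- screen (a point): centre of the screen (upper face) of the phone to be woken: it lies FACE UP, all smooth glass, no camera block; 142x69x8 mm, loose in its nest, screen 64 to 94 mm above the bench (each nest stands at its own height). x runs along its length, to the robot's left, y along its width, towards the robot, z up. Touch it here, from above
- phone: the same phone; origin at the centre of its underside, 8 mm below the screen, axes as for the screen
- seat_top (a point): middle of the upper face of the sprung seat under that phone: an aluminium plate 156x82x6 mm, on four spring posts over a fixed grey foot 120x64x18 mm with screw legs; the seat's face is 56 to 86 mm above the bench. Black corner fences on the seat end 2.5 mm below the screen. Axes as for the screen. The two nests stand apart, long sides across the robot's view; which is on the left changes
- nest_a_seat (a joint): how far the seat under that phone is pressed straight down, m: 0 up, 0.014 on its stop. It starts to sink at about 2 N of touch, sinks 1 mm more for each further 0.5 N (about 5 N at half travel), and rises by itself on release. 3 to 11 mm is a good light touch
- other_phone: the other phone, 136x67x8 mm, FACE DOWN in the second, identical nest: its back with a camera block at one corner is up. Origin at the centre of its lower surface, 56 to 86 mm above the bench. Not to be touched
- nest_b: the second nest, under the face-down phone, same make and size as the first; origin at the centre of its foot's underside, 0 to 30 mm above the bench. Not to be touched
- driver: slim precision screwdriver lying on the bench at the far left, behind the hard drive, 116 mm long, handle 14 mm thick, towards the left. Bystander; origin at the centre of its underside
- board: bare circuit board 34x30 mm, 9 mm high at its connectors, on the bench beyond the right-hand nest. Bystander; origin at the centre of its underside
- long_board: bare circuit board 45x18 mm, 9 mm high at its connector, on the bench between the two nests. Bystander; origin at the centre of its underside
- earbud_case: rounded earbud case 46x56x24 mm lying on the bench farther back on the right. Bystander; origin at the centre of its underside
- jar: small screw jar, 41 mm across, 52 mm high, standing on the bench at the back. Bystander; origin at the centre of its underside
- tape: roll of masking tape lying flat, 53 mm across, 12 mm high, at the right. Bystander; origin at the centre of its underside
- drive: flat hard drive 70x100x10 mm lying on the bench at the far left. Bystander; origin at the centre of its underside

How it is judged:
On the way, in this order (a step that is already met when the one before it is completed fails the run):
1. the fingertips rest on the face-up phone, the grasp point within 25 mm (seen from above) of the middle of its screen, its seat pressed down by more than 1.5 mm, for 0.8 s without a break (contact force between the fingers and phone above 0.3 N and value of joint nest_a_seat above 0.0015 m and horizontal distance between the grasp point and screen below 0.025 m), for 0.8 s.
2. the fingers have left the phone and its seat is up again (value of joint nest_a_seat below 0.001 m and contact force between the fingers and phone below 0.05 N), for 0.2 s.
At the end, for the whole second after the job is handed in: The seat of the face-up phone is up (within 1 mm) and the phone lies at rest on it, within 8 mm of where it was; the other phone is within 4 mm and every bystander within 8 mm of where it was (value of joint nest_a_seat below 0.001 m and distance between phone and seat_top below 0.008 m and linear speed of phone below 0.02 m/s and distance of each of phone, driver, board, long_board, earbud_case, jar, tape, drive from where it was at the start of the episode below 0.008 m and distance of other_phone from where it was at the start of the episode below 0.004 m); the robot touches nothing.
It fails at once if the phone is pressed so hard that its seat nearly reaches its stop (over 13 mm of 14) (value of joint nest_a_seat above 0.013 m).
It fails at once if the phone is lifted more than 4 mm off its seat (z of phone in the frame of seat_top above 0.004 m).
It fails at once if the phone is shifted by more than 8 mm sideways on its seat (horizontal distance between phone and seat_top above 0.008 m).
It fails at once if the robot touches the face-down phone or its nest (contact force between any of the fingers, the arm and other_phone above 0.3 N or contact force between any of the fingers, the arm and nest_b above 0.3 N).
It fails at once if a bystander is moved by more than 8 mm (distance of any of driver, board, long_board, earbud_case, jar, tape, drive from where it was at the start of the episode above 0.008 m).
It also fails if it takes over 32 s, if anything falls off the work surface, if the arm or the gripper's body presses on something with over 40 N, if the wrist force passes 120 N, or if a joint passes its speed limit or range.

## Robot

A 7-joint arm with a two-finger parallel gripper is mounted at the origin on a cart in front of the work surface, level with it; the furniture and walls round the work are solid. World frame = base frame: x ahead of the robot, y to its left, z up, the work surface at z = 0. Lengths are in m, angles in rad, forces in N, time in s.
With the tool pointing down it reaches from about 0.35 to 0.775 m from the base axis. Payload 3.1 kg.
Tool frame: the origin (TCP) lies at the very end of the fingers, on their centre line; the grasp point (between the pads) lies bot.tcp_to_grasp behind it (bot.tcp_to_grasp is the distance from the TCP to the grasp point, in m); z points along the fingers, y is the line along which they close (so a half turn about z gives the same grasp; the last joint's range is limited). The gripper opens to 85 mm and grips with 20 to 120 N. Pads are 22 mm wide; open, the fingers measure 114 mm over their backs; the gripper's body (76 mm by 85 mm) begins 54 mm behind the grasp point. The pads swing forward as they close: fully open they stand 13 mm farther back than shut.
Start: joints at [-1.383, 0.311, 0.014, 1.512, -0.004, 1.319, -0.027], TCP at [0.125, 0.536, 0.231] pointing down, gripper open.
Joint ranges: [-2.7, 2.7], [-0.3, 1.91], [-1.27, 1.3], [0.12, 2.57], [-1.44, 4.58], [0.2, 2.03], [-3.05, 3.05]. Speed limits (rad/s): [2.79, 2.79, 3.14, 3.14, 3.14, 3.14, 3.14].

## Interface

Orientations are given as [roll, pitch, yaw] about the fixed x, y, z axes, in that order (R = Rz(yaw) Ry(pitch) Rx(roll)).
In Python, from bench import bot gives the robot as it stands.
- The arm moves only by the tool servo_tool, never from a script. Its argument "increments" is a list of rows, each a list of 5 numbers: the closure in counts, from 0 (fully open) to 255 (shut), then the shift along the tool's x, y, z in cm, then the turn about the tool's z in rad. In form: [[grip, x, y, z, yaw], ...]. A call has 1 to 10 rows; each row shifts and turns the commanded pose from where the row before left it, along the tool's axes as they then stand; what a row does not reach is not made up. A row lasts 1/10 s, in which the tool goes at most 50 mm and 8.59 degrees, less where a joint would pass 70% of its speed; a pose out of reach is approached as far as the arm can. A call with a gripper value outside its range is refused whole. The fingers move at their own pace and stop on an object; "squeeze" is the grip in N (left out, the last holds). Time passes only in rows, so rows that do not move let the fingers close. It gives the time, the measured TCP pose, the force, the opening and the grip force at its end, in the units of the state.
- bot.get_obs(): the state, without advancing time (a new reading comes with each control period).
- bot.read_camera(name): name is "scene" or "top"; returns a dict with "color" (384x512x3 uint8, red, green, blue), "z_map" (384x512 float32, m along the optical axis (not along the pixel's ray), 0 where there is no reading), "fov_y" (degrees; the focal length in pixels is half the picture's height over the tangent of half this angle, whatever the lens; pixels are square), "cx", "cy" (the principal point, pixels), "T" (4x4, takes a point from camera to world coordinates). Camera axes: x right, y up, looking along -z (the intrinsics and any distortion apply to the point x, -y, -z); pixel columns grow to the right and rows downward; lengths in m; the calibration is good to about 2 mm. A picture is of the moment at which its call begins.
- bot.finish_job(): hands the job in; it is judged then, once.
The state is a dict: "t": time; "qpos": joint angles; "dq": joint speeds; "joint_torque": joint torques, N m; "eef_pos": TCP position; "ee_rot": TCP orientation; "wrist_force": force on the tool from outside, world axes, zero at the start; "torque": the same for the moment, N m; "grip_width": finger opening in m; "gripper_force": force on a finger pad.
Only numpy, scipy, OpenCV 4.12 (cv2) and the standard library are available. Lean on these libraries where they do the work, as an engineer would, in place of code of your own. Each camera call takes 0.05 s, during which the arm holds its last target. There are 200 camera calls.

## Working session

There is one attempt and no reset: what is moved stays moved. The work goes in short steps, Python scripts to look and compute and a tool call to move; the robot and the scene stay as the last step left them, time stands still between calls to the robot, and variables do not carry over. Pictures are saved under pics/ and viewed, at most 10 in all, crops included, and the job is handed in when it is done.

Besides the shell and the picture viewer there is one more tool, called after ">>>" as a command line: name --pt "numbers of a row" for each row, then --argument value for the rest. servo_tool: Moves the arm, as the interface text tells. Its arguments: {"type":"object","properties":{"increments":{"type":"array","items":{"type":"array","items":{"type":"number"}}},"squeeze":{"type":"number"}},"required":["increments"]}

```bash
mkdir -p pics; cat > h.py <<'E'
import numpy as np, cv2
from bench import bot
def world(c):
    h,w=c["z_map"].shape; f=h/2/np.tan(np.radians(c["fov_y"])/2)
    v,u=np.mgrid[0:h,0:w]; z=c["z_map"]
    P=np.stack([(u-c["cx"])/f*z,-(v-c["cy"])/f*z,-z],-1)
    return P@c["T"][:3,:3].T+c["T"][:3,3]
E
python3 - <<'E'
from h import *
for n in("top","scene"):
    c=bot.read_camera(n); cv2.imwrite(f"pics/{n}.png",c["color"][...,::-1]); np.savez(f"{n}.npz",W=world(c),**c)
    print(n,[k for k in c],c["fov_y"],c["T"].round(3).tolist())
    W=world(c); z=W[...,2]; ok=c["z_map"]>0
    m=(ok&(z>.05)&(z<.11)).astype(np.uint8)
    k,l,s,ce=cv2.connectedComponentsWithStats(m)
    for i in range(1,k):
        if s[i,4]>300: p=W[l==i]; print(s[i],np.median(p,0).round(3),p.min(0).round(3),p.max(0).round(3))
o=bot.get_obs(); print(o, bot.tcp_to_grasp)
E
```

```text
top ['color', 'z_map', 'fov_y', 'cx', 'cy', 'T'] 52.26866700220182 [[-0.018, 0.994, -0.104, 0.422], [-0.999, -0.021, -0.03, 0.12], [-0.032, 0.104, 0.994, 1.187], [0.0, 0.0, 0.0, 1.0]]
[ 455   83   57  139 1421] [ 0.643 -0.447  0.078] [ 0.439 -0.573  0.05 ] [ 0.83  -0.439  0.11 ]
[  287    94   142   146 10301] [ 0.575 -0.204  0.093] [ 0.399 -0.346  0.05 ] [0.812 0.067 0.11 ]
[ 186  119   41   75 1825] [0.653 0.288 0.054] [0.537 0.241 0.05 ] [0.757 0.355 0.087]
[161 165  24  30 304] [0.563 0.413 0.053] [0.536 0.365 0.05 ] [0.623 0.434 0.06 ]
[ 190  210   59   36 1609] [0.435 0.257 0.091] [0.385 0.176 0.078] [0.486 0.341 0.098]
[292 359  47  25 462] [0.053 0.012 0.074] [ 0.004 -0.061  0.05 ] [0.067 0.064 0.11 ]
scene ['color', 'z_map', 'fov_y', 'cx', 'cy', 'T'] 54.346180096818436 [[-0.913, 0.294, -0.282, 0.231], [-0.407, -0.653, 0.639, 0.809], [0.004, 0.698, 0.716, 0.832], [0.0, 0.0, 0.0, 1.0]]
[   0    0  251   62 2953] [ 1.444 -0.599  0.08 ] [ 0.864 -0.688  0.05 ] [ 2.464 -0.496  0.11 ]
[ 241   64  170   33 2425] [ 0.513 -0.592  0.082] [ 0.201 -0.62   0.05 ] [ 0.841 -0.431  0.11 ]
[4
[... 569 characters left out ...]
0.3116349 ,  0.01398178,  1.51288355, -0.00441235,
        1.3192263 , -0.0271806 ]), 'dq': array([-1.39149439e-04, -3.36599440e-03, -5.07793283e-05, -3.98414680e-03,
        6.89432810e-04, -4.95506442e-04,  1.56313349e-03]), 'joint_torque': array([ 3.54372596e-04, -3.80858517e+01,  1.46431625e-01, -2.31240016e+01,
        1.22525910e-02,  8.16296262e-03,  1.24956958e-05]), 'eef_pos': array([0.12510398, 0.53490837, 0.23034092]), 'ee_rot': array([-3.13947267e+00,  7.34212632e-05,  2.91190311e+00]), 'wrist_force': array([ 7.32893306e-04,  1.97888897e-01, -8.63737678e-01]), 'torque': array([-0.00435641,  0.02693728, -0.05738288]), 'gripper_force': 0.0, 'grip_width': 0.08528850277181917} 0.0187
```

View pics/top.png

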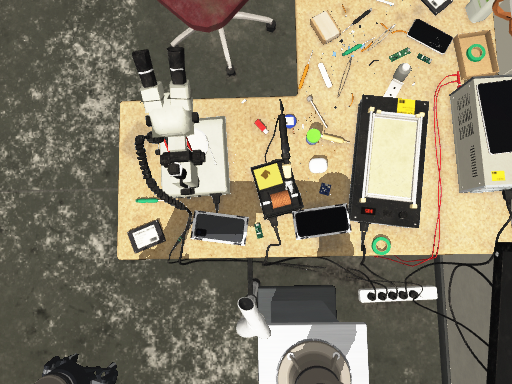

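View pics/scene.png

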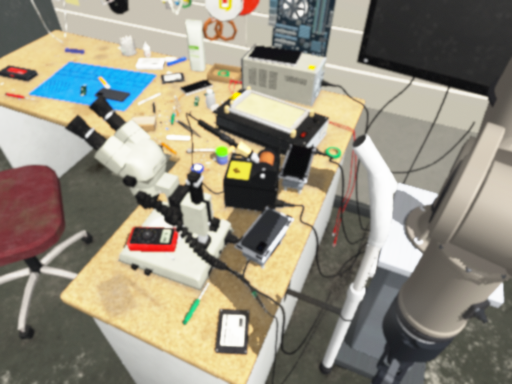

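The top view shows two phones in nests, one at about (220,228) and one at about (322,220). Next I zoom in to tell which is face up.

```bash
python3 - <<'E'
from h import *
t=np.load("top.npz"); s=np.load("scene.npz")
a=cv2.resize(t["color"][195:260,180:365],None,fx=4.3,fy=4.3,interpolation=cv2.INTER_CUBIC)
b=cv2.resize(s["color"][135:275,225:325],None,fx=2.2,fy=2.2,interpolation=cv2.INTER_CUBIC)
im=np.zeros((599,800,3),np.uint8); im[:a.shape[0],:a.shape[1]]=np.clip(a*1.6,0,255); b=b[:310]; im[285:285+b.shape[0],:b.shape[1]]=b
cv2.imwrite("pics/z.png",im[...,::-1])
W=t["W"]
for n,(r0,r1,c0,c1) in dict(L=(205,250,185,255),R=(200,242,285,356)).items():
    p=W[r0:r1,c0:c1].reshape(-1,3); z=p[:,2]
    h=np.histogram(z,np.arange(.0,.12,.002)); print(n,[(round(float(e),3),int(k)) for e,k in zip(h[1],h[0]) if k>30])
    zc=W[r0+15:r1-15,c0+20:c1-20,2]; zm=np.median(zc); q=p[abs(z-zm)<.004]
    r=cv2.minAreaRect((q[:,:2]*1000).astype(np.float32)); print(zm,zc.min(),zc.max(),r,q[:,:2].min(0),q[:,:2].max(0))
E
```

```text
L [(0.0, 444), (0.002, 233), (0.004, 77), (0.08, 41), (0.082, 113), (0.084, 147), (0.086, 121), (0.088, 170), (0.09, 372), (0.092, 410), (0.094, 194), (0.096, 31)]
0.09240957981987064 0.08674001213892546 1.1867173937317554 ((435.28289794921875, 257.84490966796875), (153.05873107910156, 79.45082092285156), 81.6268310546875) [0.3883451  0.17887322] [0.48267322 0.33696945]
R [(0.0, 301), (0.002, 139), (0.004, 62), (0.08, 88), (0.082, 124), (0.084, 148), (0.086, 83), (0.088, 193), (0.09, 421), (0.092, 436), (0.094, 189), (0.096, 38)]
0.0921599299051109 0.08694425606674128 1.1867173937317554 ((447.1105651855469, -21.351600646972656), (79.69353485107422, 167.48422241210938), 7.345389366149902) [ 0.40177769 -0.10907659] [0.49442697 0.06665916]
```

View pics/z.png

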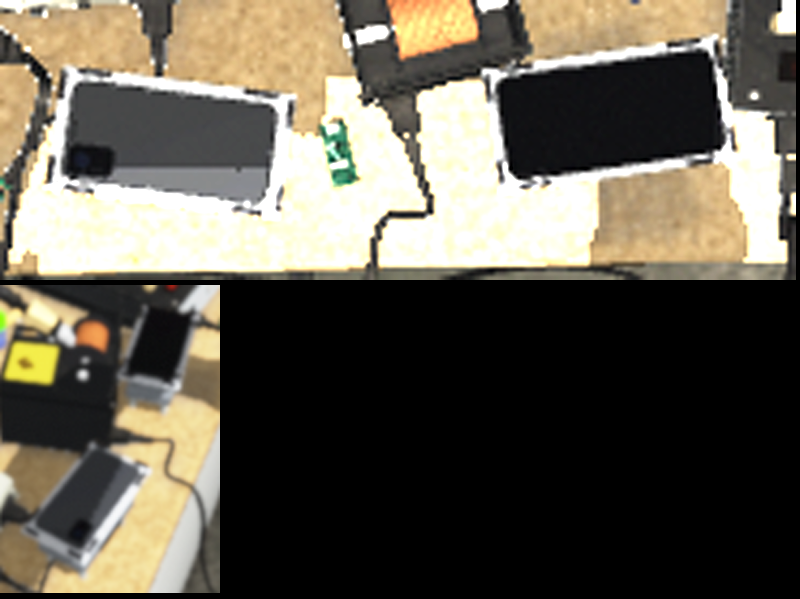

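The face-down phone is the left one: its camera block is at (90,160) in the crop. The target is the right one, which is plain black glass. Next I find its centre and check what obstacles lie along the way.

```bash
python3 - <<'E'
from h import *
t=np.load("top.npz"); W=t["W"]; T=t["T"]; f=192/np.tan(np.radians(t["fov_y"])/2)
g=t["color"].max(-1); m=np.zeros(g.shape,np.uint8); m[202:242,285:356]=(g[202:242,285:356]<22)
m=cv2.morphologyEx(m,cv2.MORPH_OPEN,np.ones((5,5)))
k,l,s,ce=cv2.connectedComponentsWithStats(m); i=l[220,322]; print(s[i],ce[i])
sel=l==i; z=np.median(W[sel][:,2]); print("z",z,np.percentile(W[sel][:,2],[5,95]), "spread")
c=max(cv2.findContours(sel.astype(np.uint8),0,2)[0],key=len).reshape(-1,2).astype(float)
d=np.c_[(c[:,0]-t["cx"])/f,-(c[:,1]-t["cy"])/f,-np.ones(len(c))]@T[:3,:3].T
p=T[:3,3]+d*((z-T[2,3])/d[:,2])[:,None]
print(cv2.minAreaRect((p[:,:2]*1000).astype(np.float32)))
sc=np.load("scene.npz")["W"].reshape(-1,3); A=np.r_[W.reshape(-1,3),sc]
print("max heights mm, rows x, cols y from .6 to -.15 step .075")
for x in np.arange(.1,.7,.05):
    print(round(x,2),[int(1000*max(A[(abs(A[:,0]-x-.025)<.025)&(abs(A[:,1]-y+.0375)<.0375)][:,2],default=-1)) for y in np.arange(.6,-.16,-.075)])
E
```

```text
[ 296  207   52   29 1167] [321.61953728 221.23136247]
z 0.0921767581576971 [0.08899564 0.09572117] spread
((447.0896301269531, -28.166343688964844), (65.20891571044922, 139.1631622314453), 6.7532758712768555)
max heights mm, rows x, cols y from .6 to -.15 step .075
0.1 [639, 645, 646, 640, -732, 4, 7, 16, 16, 6, 6]
0.15 [639, 643, -728, -730, -731, 284, 282, 2, 3, 0, -1]
0.2 [-730, -731, -729, -729, -730, 356, 347, -730, -724, -728, -705]
0.25 [-728, -730, -732, -670, -487, 373, 358, -682, -713, -565, -219]
0.3 [3, 3, 11, 1, 0, 2, 15, 0, 2, 0, 14]
0.35 [14, 15, 14, 84, 93, 95, 37, 88, 5, 45, 40]
0.4 [16, 16, 15, 97, 98, 97, 1186, 97, 98, 96, 87]
0.45 [6, 13, 85, 97, 98, 96, 180, 177, 97, 104, 93]
0.5 [11, 18, 216, 226, 58, 132, 179, 180, 7, 107, 109]
0.55 [6, 7, 279, 303, 200, 132, 178, 179, 23, 101, 109]
0.6 [6, 5, 292, 305, 213, 128, 202, 203, 28, 102, 110]
0.65 [5, 48, 332, 333, 324, 7, 230, 227, 55, 86, 108]
```

```bash
python3 - <<'E'
from h import *
for n in("top","scene"):
    W=np.load(n+".npz")["W"].reshape(-1,3)
    p=W[(W[:,2]>.12)&(W[:,2]<.6)&(np.hypot(W[:,0]-.447,W[:,1]+.028)<.16)]
    d=np.hypot(p[:,0]-.447,p[:,1]+.028); o=np.argsort(d)
    print(n,len(p)); print(np.c_[p[o],d[o]][:40:3].round(3).tolist())
    q=p[abs(p[:,2]-.17)<.02]; print(cv2.boxPoints(cv2.minAreaRect((q[:,:2]*1000).astype(np.float32))) if len(q) else 0)
E
```

```text
top 747
[[0.486, 0.025, 0.125, 0.066], [0.488, 0.029, 0.171, 0.07], [0.485, 0.032, 0.178, 0.071], [0.483, 0.036, 0.125, 0.073], [0.488, 0.034, 0.175, 0.075], [0.49, 0.034, 0.14, 0.076], [0.483, 0.039, 0.173, 0.077], [0.492, 0.035, 0.121, 0.077], [0.483, 0.042, 0.176, 0.079], [0.495, 0.035, 0.158, 0.079], [0.499, 0.034, 0.174, 0.081], [0.483, 0.045, 0.173, 0.081], [0.501, 0.034, 0.174, 0.082], [0.499, 0.036, 0.169, 0.082]]
[[460.47296  129.39542 ]
 [486.28656   25.96739 ]
 [581.4903    49.728348]
 [555.6767   153.15637 ]]
scene 646
[[0.483, 0.033, 0.12, 0.071], [0.481, 0.038, 0.121, 0.074], [0.482, 0.037, 0.131, 0.074], [0.49, 0.035, 0.152, 0.076], [0.488, 0.037, 0.173, 0.077], [0.49, 0.036, 0.157, 0.077], [0.479, 0.043, 0.121, 0.078], [0.495, 0.034, 0.172, 0.078], [0.491, 0.037, 0.131, 0.079], [0.483, 0.043, 0.172, 0.079], [0.493, 0.037, 0.164, 0.08], [0.493, 0.037, 0.168, 0.08], [0.492, 0.039, 0.155, 0.081], [0.491, 0.04, 0.149, 0.081]]
[[458.9073   130.67973 ]
 [483.55533   31.270752]
 [579.1209    54.96585 ]
 [554.4729   154.37483 ]]
```

>>> servo_tool --pt "255 0 0 -1.5 0" --pt "255 -1.5 -1 -2 0" --pt "255 -3 -2 -2 0" --pt "255 -3 -2.5 -1 0" --pt "255 -3 -2.5 0 0"

```text
t: 0.6
eef_pos: [0.2104, 0.4334, 0.2977]
ee_rot: [3.139, 0.001, 2.912]
wrist_force: [0.9, -0.1, -0.2]
grip_width: 0.0127
gripper_force: 0.0
```

>>> servo_tool --pt "255 -3.2 -1.2 0 0" --pt "255 -3.2 -1.2 0 0" --pt "255 -3.2 -1.2 0 0" --pt "255 -3.2 -1.2 0 0" --pt "255 -3.2 -1.2 0 0" --pt "255 -3.2 -1.2 0 0" --pt "255 0 0 0 0"

```text
t: 1.3
eef_pos: [0.3846, 0.3147, 0.2959]
ee_rot: [-3.139, 0.003, 2.901]
wrist_force: [-0.4, -1.5, -0.3]
grip_width: -0.0003
gripper_force: 0.0
```

>>> servo_tool --pt "255 -1.2 -3 0 0" --pt "255 -1.2 -3 0 0" --pt "255 -1.2 -3 0 0" --pt "255 -1.2 -3 0 0" --pt "255 -1.2 -3 0 0" --pt "255 -1.2 -3 0 0" --pt "255 -1.2 -3 0 0" --pt "255 -1.2 -3 0 0" --pt "255 -1.2 -3 0 0" --pt "255 0 0 0 0"

```text
t: 2.3
eef_pos: [0.4236, 0.0272, 0.2964]
ee_rot: [-3.14, 0.001, 2.903]
wrist_force: [0.2, 0.2, 0.3]
grip_width: -0.0001
gripper_force: 0.0
```

>>> servo_tool --pt "255 -1 -2 0 0" --pt "255 -1 -2 0 0" --pt "255 -1 -1.8 0 0" --pt "255 0 0 2 0" --pt "255 0 0 4 0" --pt "255 0 0 4 0" --pt "255 0 0 3 0" --pt "255 0 0 1 0" --pt "255 0 0 0 0" --pt "255 0 0 0 0"

```text
t: 3.3
eef_pos: [0.4407, -0.0305, 0.1575]
ee_rot: [3.141, 0.002, 2.913]
wrist_force: [-0.2, 0.2, 0.4]
grip_width: 0.0004
gripper_force: 0.0
```

```bash
python3 - <<'E'
from h import *
a=[bot.read_camera(n)["color"] for n in("top","scene")]
im=np.hstack([cv2.resize(a[0][180:260,260:380],(400,267)),cv2.resize(a[1][60:260,190:390],(400,400))[:267]])
cv2.imwrite("pics/a.png",im[...,::-1]); print(bot.get_obs()["eef_pos"],bot.get_obs()["wrist_force"])
E
```

```text
[ 0.44116024 -0.03073433  0.15803791] [-0.38801237  0.19298743  0.34263385]
```

View pics/a.png

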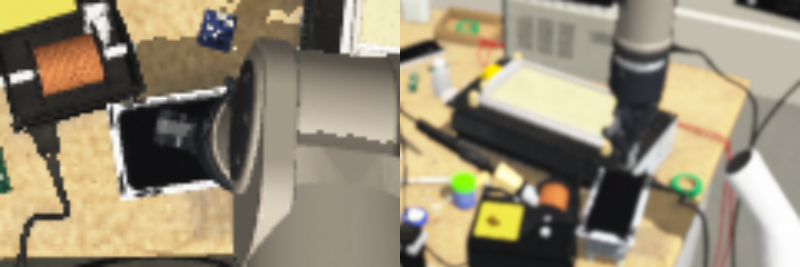

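The gripper hangs above the right-hand phone (top crop about (215,140)), clear of the soldering box. I descend now.

>>> servo_tool --pt "255 0 0 2 0" --pt "255 0 0 2 0" --pt "255 0 0 1 0" --pt "255 0 0 0.5 0" --pt "255 0 0 0 0" --pt "255 0 0 0 0"

```text
t: 4.0
eef_pos: [0.4404, -0.031, 0.1021]
ee_rot: [3.141, 0.002, 2.912]
wrist_force: [1.2, 0.7, 0.3]
grip_width: 0.0001
gripper_force: 0.0
```

>>> servo_tool --pt "255 0 0 0.3 0" --pt "255 0 0 0.3 0" --pt "255 0 0 0.2 0" --pt "255 0 0 0.2 0" --pt "255 0 0 0 0" --pt "255 0 0 0 0"

```text
t: 4.6
eef_pos: [0.4395, -0.0308, 0.0914]
ee_rot: [3.141, -0.0, 2.912]
wrist_force: [-0.9, 0.8, 2.1]
grip_width: -0.0001
gripper_force: 1.1
```

>>> servo_tool --pt "255 0 0 0.2 0" --pt "255 0 0 0 0" --pt "255 0 0 0 0"

```text
t: 4.9
eef_pos: [0.4396, -0.0308, 0.0894]
ee_rot: [3.141, 0.0, 2.912]
wrist_force: [-0.8, -0.4, 3.3]
grip_width: 0.0001
gripper_force: 1.6
```

>>> servo_tool --pt "255 0 0 0.2 0" --pt "255 0 0 0.2 0" --pt "255 0 0 0 0" --pt "255 0 0 0 0"

```text
t: 5.3
eef_pos: [0.4396, -0.0308, 0.0854]
ee_rot: [3.141, 0.0, 2.912]
wrist_force: [-2.3, -0.1, 6.0]
grip_width: -0.0001
gripper_force: 2.6
```

>>> servo_tool --pt "255 0 0 0 0" --pt "255 0 0 0 0" --pt "255 0 0 0 0" --pt "255 0 0 0 0" --pt "255 0 0 0 0" --pt "255 0 0 0 0" --pt "255 0 0 0 0" --pt "255 0 0 0 0" --pt "255 0 0 0 0" --pt "255 0 0 0 0"

```text
t: 6.3
eef_pos: [0.4396, -0.0308, 0.0854]
ee_rot: [3.141, 0.0, 2.912]
wrist_force: [-1.8, 1.8, 4.7]
grip_width: -0.0002
gripper_force: 2.6
```

>>> servo_tool --pt "255 0 0 0 0" --pt "255 0 0 0 0" --pt "255 0 0 0 0" --pt "255 0 0 0 0"

```text
t: 6.7
eef_pos: [0.4396, -0.0308, 0.0854]
ee_rot: [3.141, 0.0, 2.912]
wrist_force: [-1.2, 0.4, 4.8]
grip_width: -0.0001
gripper_force: 2.6
```

>>> servo_tool --pt "255 0 0 -0.3 0" --pt "255 0 0 -0.3 0" --pt "255 0 0 -0.3 0" --pt "255 0 0 -0.3 0" --pt "255 0 0 -1 0" --pt "255 0 0 -2 0" --pt "255 0 0 -3 0" --pt "255 0 0 -3 0" --pt "255 0 0 -2 0" --pt "255 0 0 0 0"

```text
t: 7.7
eef_pos: [0.442, -0.0312, 0.2107]
ee_rot: [3.139, 0.007, 2.912]
wrist_force: [0.7, -0.0, -0.1]
grip_width: 0.0005
gripper_force: 0.0
```

>>> servo_tool --pt "255 0 0 0 0" --pt "255 0 0 0 0" --pt "255 0 0 0 0" --pt "255 0 0 0 0" --pt "255 0 0 0 0"

```text
t: 8.2
eef_pos: [0.4392, -0.0309, 0.2067]
ee_rot: [-3.141, -0.001, 2.912]
wrist_force: [0.0, 0.6, -0.0]
grip_width: 0.0
gripper_force: 0.0
```

```bash
python3 - <<'E'
from h import *
c=bot.read_camera("scene"); W=world(c); a=np.load("scene.npz")
im=np.hstack([cv2.resize(x[120:280,220:330],(390,567)) for x in(a["color"],c["color"])])
cv2.imwrite("pics/b.png",im[...,::-1])
E
```

```text
(no output)
```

View pics/b.png

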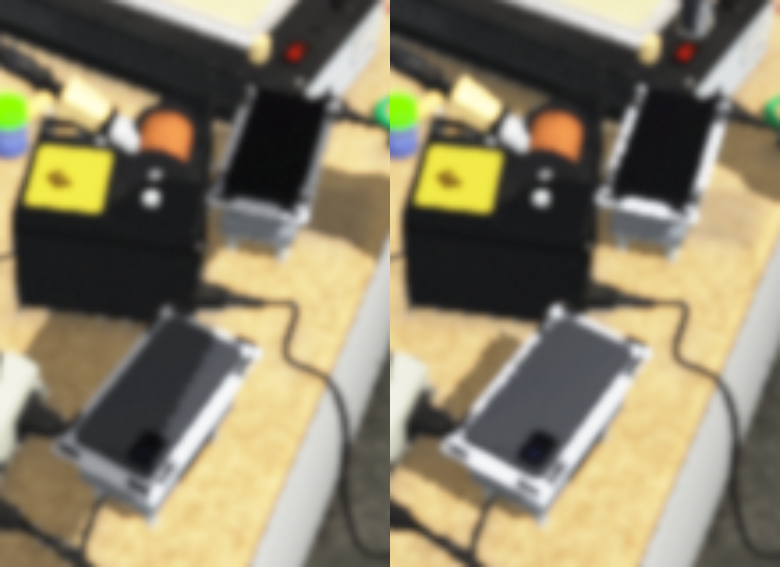

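Before and after match: the black phone at (275,145) and (665,145) sits in its nest unmoved and its seat is up. The other phone has not moved either.

```bash
python3 -c "
from bench import bot
print(bot.finish_job())"
```

```text
the job is handed in; nothing more can be done
None
```

I pressed the face-up phone (the right-hand one) about 6–7 mm at roughly 5 N near mid-screen, estimated from tip height and force, held it over 1.4 s, then withdrew, and the after picture shows both phones unmoved; the job is handed in, but no verdict came back.

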